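Put the butcher's twine away and seal its canister

ROBOT

A 6-joint arm with a two-finger parallel gripper is mounted at the origin on a cart in front of the work surface, level with it; the furniture and walls round the work are solid. World frame = base frame: x ahead of the robot, y to its left, z up, the work surface at z = 0. Lengths are in m, angles in degrees, forces in N, time in s.
With the tool pointing down it reaches from about 0.375 to 0.9 m from the base axis. Payload 3.1 kg.
Tool frame: the origin (TCP) lies on the centre line of the jaws, within the pads' length; the fingertips stand 25 mm ahead of it and the grasp point (between the pads) lies 6 mm ahead of it; z points along the fingers, y is the line along which they close (so a half turn about z gives the same grasp; the last joint's range is limited). The gripper opens to 87 mm and grips with 3 to 60 N. Pads are 19 mm wide; open, the fingers measure 117 mm over their backs; the gripper's body (75 mm by 190 mm) begins 51 mm behind the grasp point.
Start: joints at [-84.196, 30.224, 82.088, -0, 67.689, -10.227], TCP at [0.173, -0.601, 0.248] pointing down, gripper open.
Joint ranges: [-176.69, 176.69], [-43.24, 126.21], [12.49, 139.97], [-82, 262], [0, 151.66], [-163.58, 163.58]. Speed limits (degrees/s): [159.86, 159.86, 180, 180, 180, 180].

INTERFACE

Orientations are given as a 3x3 rotation matrix whose columns are the frame's x, y, z axes.
In Python, from rig import read_state, capture, camera_params, hand_in gives the robot as it stands.
- The arm moves only by the tool apply_moves, never from a script. Its argument "rows" is a list of rows, each an object of numbers: "x", "y", "z": the shift along the tool's x, y, z in mm; "rx", "ry", "rz": the turn, a rotation vector about the tool's x, y, z in units of 6 degrees (1.0 is 6 degrees); "claw": the closure in counts, from 0 (fully open) to 255 (shut). A call has 1 to 10 rows; each row is the pose to reach, as a shift and turn from the pose commanded when the call began, along the tool's axes at that moment; what a row does not reach only later rows make up. A row lasts 1/8 s, in which the tool goes at most 62.5 mm and 10.7 degrees, less where a joint would pass 70% of its speed; a pose out of reach is approached as far as the arm can. A call with a gripper value outside its range is refused whole. The fingers move at their own pace and stop on an object; the grip force is fixed at half the most. Time passes only in rows, so rows that repeat a pose let the fingers close. It gives the time, the measured TCP pose, the force, the opening and the grip force at its end, in the units of the state.
- read_state(): the state, without advancing time (a new reading comes with each control period).
- capture(name): name is "scene" or "top" or "wrist"; returns (picture, depth): 400x640x3 uint8, red, green, blue; 400x640 float32, m along the optical axis (not along the pixel's ray), 0 where there is no reading.
- camera_params(name): a dict with "fx", "fy", "cx", "cy" (pixels), "D" ([k1, k2, p1, p2, k3] as OpenCV has them; the pictures are not rectified), "xyz" and "orientation" of the camera in the world. Camera axes: x right, y up, looking along -z (the intrinsics and any distortion apply to the point x, -y, -z); pixel columns grow to the right and rows downward; lengths in m; the calibration is good to about 2 mm. A picture is of the moment at which its call begins: read the wrist's pose just before it. camera_params takes no time and is no camera call; for the wrist camera it gives the pose at the moment of the call.
- hand_in(): hands the job in; it is judged then, once.
The state is a dict: "time_s": time; "joint_positions": joint angles; "qvel": joint speeds; "tau": joint torques, N m; "position": TCP position; "tcp_rot": TCP orientation; "force": force on the tool from outside, world axes, zero at the start; "moment": the same for the moment, N m; "opening": opening from 0.0 (shut) to 1.0 (fully open); "grasp_force": force on a finger pad.
Only numpy, scipy, OpenCV 4.12 (cv2) and the standard library are available. Lean on these libraries where they do the work, as an engineer would, in place of code of your own. Each camera call takes 0.05 s, during which the arm holds its last target. There are 200 camera calls.

TASK

Put the twine away: slide the spool of butcher's twine up off the post of its stand, put it into the open stoneware canister, then lay the bamboo lid on the canister's mouth and let go of it while it still stands proud on its sealing ring. Now press down on the middle of the lid until it snaps fully home, flush all round, and prove it with a firm push (about 10 N) on the left side of its rim, as you stand, and then on the right. Leave the canister, the stand and the other things standing where they are.

Things in the scene. Friction and masses are not known exactly. Their poses are not given: they have to be found in the camera images.
- canister: Open white stoneware canister with a wooden foot, 140 mm across, rim 92 mm above its underside, wall 6 mm, inner floor 12 mm above the underside. Loose, about 1.2 kg. Stands near the middle of the worktop, left or right of the twine stand; its x axis points away from the robot within 30 degrees. Origin: centre of the underside; z up.
- mouth (a point): Centre of the canister's mouth, level with its rim. Just inside the mouth runs a pale grey sealing ring (centre line 6 mm below the rim) with eight sprung, slippery nubs; they leave a clear opening 115 mm wide and give way outward by up to 3 mm.
- lid: Round bamboo lid, knob on top. Flange 136 mm across, 14 mm thick; below it a plug 20 mm deep with a pale grey bead: 107 mm across at the bottom, 120 mm at its widest 12 mm below the flange. Origin: centre of the flange's underside; z up. 0.16 kg. Starts lying flat, knob up, on the chopping board at the left, so that its origin is 41 mm above the worktop.
- knob (a point): Top of the lid's knob, 38 mm above the lid's origin; the knob is 30 mm across and 24 mm tall. Laid on the canister, the lid rests on the nubs with its flange about 10 mm above the rim. Pressed on the knob with about 13 N it goes down some 4 mm, then snaps home by itself, bead under nubs, flange on rim. Pressed near the rim while proud, it only rocks: the other side rises.
- spool: Spool of natural-coloured twine with brown card flanges, 58 mm across, 50 mm tall, bore 25 mm, 0.12 kg. Rigid. Origin: centre of its underside; z along the bore. It starts standing on the stand's base with the post through it.
- spool_mid (a point): Middle of the spool, 25 mm up its axis.
- stand: Twine stand: round white marble base 100 mm across and 14 mm thick, with an upright round brass post 14 mm thick whose tip is 78 mm above the worktop. Loose, 0.9 kg. Origin: centre of the underside; z up.
- oil_bottle: Oil bottle with a green cap, 61 mm across, 271 mm tall, standing some 12 cm behind the canister or the stand. Origin: centre of the underside; z up.
- pepper_mill: Dark wooden pepper mill, 58 mm across, 150 mm tall, standing some 12 cm behind the other of the two. Origin: centre of the underside; z up.
- honey_jar: Jar with a red cap, 66 mm across, 85 mm tall, standing at the front of the worktop. Origin: centre of the underside; z up.
- salt_shaker: Glass salt shaker with a grey top, 44 mm across, 90 mm tall, standing at the front of the worktop. Origin: centre of the underside; z up.
- chopping_board: Wooden chopping board, 200 x 300 x 22 mm, lying fixed on the worktop at the left, with a lemon and a garlic bulb on its far end. Origin: centre of the underside; y along its length.
Not all that is in view belongs to the job. Leave any purple look-alike of the spool alone.

How it is judged:
By the outcome, as a careful person would: the job done as asked, in the order asked, and still so for the second after the job is handed in, with the robot touching nothing.
It also fails if it takes over 67 s, if anything falls off the work surface, if the arm or the gripper's body presses on something with over 40 N, if the wrist force passes 120 N, or if a joint passes its speed limit or range.

## Working session

There is one attempt and no reset: what is moved stays moved. The work goes in short steps, Python scripts to look and compute and a tool call to move; the robot and the scene stay as the last step left them, time stands still between calls to the robot, and variables do not carry over. Pictures are saved under pics/ and viewed, at most 10 in all, crops included, and the job is handed in when it is done.

Besides the shell and the picture viewer there is one more tool, called after "Request:" as name([rows], argument=value, ...), one row to a line, values as JSON. apply_moves: Moves the arm, as the interface text tells. Its arguments: {"type":"object","properties":{"rows":{"type":"array"}},"required":["rows"]}

```bash
ls; mkdir -p pics
cat > h.py <<'E'
import numpy as np, cv2
from rig import *
def snap(n,f):
    p=camera_params(n); a,d=capture(n)
    cv2.imwrite(f'pics/{f}.png',a[:,:,::-1]); np.savez(f'pics/{f}.npz',a=a,d=d,**{k:np.array(v) for k,v in p.items()})
def ld(f): return np.load(f'pics/{f}.npz')
def world(q,u,v,dep):
    K=np.array([[q['fx'],0,q['cx']],[0,q['fy'],q['cy']],[0,0,1]])
    n=cv2.undistortPoints(np.stack([u,v],-1).reshape(-1,1,2).astype(float),K,q['D']).reshape(-1,2)
    dep=np.asarray(dep).reshape(-1)
    c=np.stack([n[:,0]*dep,-n[:,1]*dep,-dep],-1)
    return c@q['orientation'].T+q['xyz']
def cloud(f):
    q=ld(f); v,u=np.mgrid[0:400:1,0:640:1]; return world(q,u.ravel(),v.ravel(),q['d'].ravel()).reshape(400,640,3),q['d']>0,q['a']
E
python3 - <<'E'
from h import *
snap('scene','s0');snap('top','t0')
for n in('scene','top'):
    p=camera_params(n);print(n,p)
E
```

```text
pics
scene {'fx': 412.97807527775024, 'fy': 412.97807527775024, 'cx': 313.85885936771047, 'cy': 189.73480681490733, 'D': array([0.01890468, 0.        , 0.        , 0.        , 0.        ]), 'xyz': array([0.04771022, 0.67698293, 0.99702986]), 'orientation': array([[-0.80922888,  0.44832296, -0.37967768],
       [-0.5874605 , -0.62434649,  0.51486077],
       [-0.00622652,  0.63968585,  0.76861124]])}
top {'fx': 395.84315993319274, 'fy': 395.84315993319274, 'cx': 314.89048137582927, 'cy': 199.86218044485102, 'D': array([-0.00632562,  0.        ,  0.        ,  0.        ,  0.        ]), 'xyz': array([0.38219137, 0.10313042, 1.05505428]), 'orientation': array([[-0.01014786,  0.99107042, -0.1329528 ],
       [-0.99955406, -0.00631957,  0.02918473],
       [ 0.02808391,  0.13318967,  0.99069259]])}
```

View pics/t0.png

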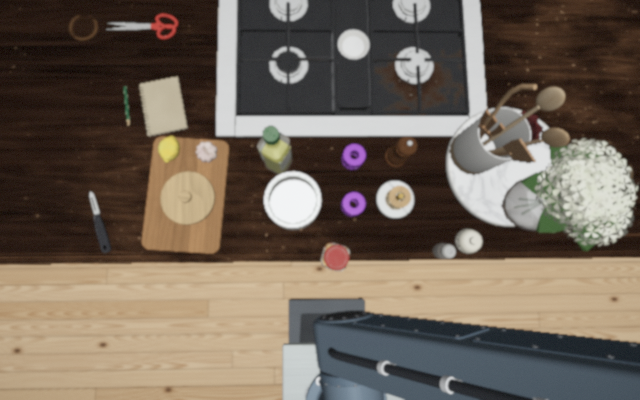

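View pics/s0.png

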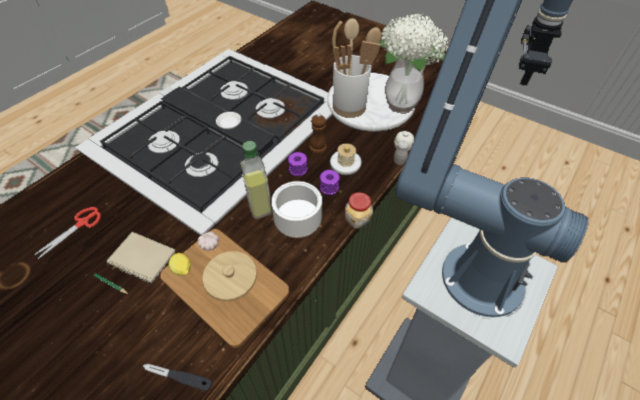

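The top view shows the natural-coloured spool on the white stand at (398,197), the canister at (293,200) and the lid on the board at (187,197). The purple look-alikes at (353,156) and (353,204) stand free, so they aren't the one meant. The honey jar is at (336,257), the oil bottle at (275,150) and the mill at (402,150). I'll confirm the spool in a crop and measure.

```bash
cat >> h.py <<'E'
def fitc(P):
    x,y=P[:,0],P[:,1]; A=np.c_[2*x,2*y,np.ones(len(x))]
    s=np.linalg.lstsq(A,x*x+y*y,rcond=None)[0]; return s[0],s[1],np.sqrt(s[2]+s[0]**2+s[1]**2)
def region(f,c,r,z0,z1):
    P,ok,a=cloud(f); m=ok&(np.hypot(P[...,0]-c[0],P[...,1]-c[1])<r)&(P[...,2]>z0)&(P[...,2]<z1)
    Q=P[m]; 
    if len(Q)<5: return len(Q)
    (x,y),R=cv2.minEnclosingCircle((Q[:,:2]*1000).astype(np.float32))
    return len(Q),'mean',Q.mean(0).round(4),'encl',round(x,1),round(y,1),round(R,1),'zmax',np.percentile(Q[:,2],[5,50,95]).round(4)
E
python3 - <<'E'
from h import *
P,ok,a=cloud('t0')
for n,(u,v) in dict(can=(293,200),canrim=(293,226),lid=(200,200),knob=(184,197),post=(398,197),spooltop=(405,199),stand=(398,213),p1=(353,156),p2=(353,204),honey=(336,257),salt=(444,250),oil=(270,135),mill=(404,145),table=(320,170)).items(): print(n,P[v,u].round(3),ok[v,u])
for f in('t0','s0'):
    c=P[200,293];print(f,'can rim',region(f,(c[0],c[1]),.09,.085,.1))
    c=P[200,200];print(f,'flange',region(f,(c[0],c[1]+.02),.09,.05,.06)); print(f,'knob',region(f,(c[0],c[1]+.02),.05,.07,.09))
    c=P[197,398];print(f,'spooltop',region(f,c[:2],.05,.058,.069));print(f,'post',region(f,c[:2],.03,.072,.085));print(f,'stand',region(f,c[:2],.06,.008,.019))
    for n,(u,v) in dict(p1=(353,156),p2=(353,204),honey=(336,257),salt=(444,250)).items(): print(f,n,region(f,P[v,u][:2],.06,.025,.1))
im=cv2.imread('pics/t0.png')[130:280,250:470]; cv2.imwrite('pics/c0.png',cv2.resize(im,None,fx=3.5,fy=3.5,interpolation=cv2.INTER_CUBIC))
E
```

```text
can [0.521 0.13  0.017] True
canrim [0.448 0.129 0.093] True
lid [0.517 0.364 0.059] True
knob [0.522 0.398 0.079] True
post [ 0.52  -0.135  0.074] True
spooltop [ 0.516 -0.156  0.064] True
stand [ 0.485 -0.148  0.016] True
p1 [ 0.644 -0.034 -0.   ] True
p2 [ 0.511 -0.03   0.003] True
honey [0.372 0.025 0.088] True
salt [ 0.386 -0.241  0.087] True
oil [0.622 0.17  0.27 ] True
mill [ 0.637 -0.139  0.138] True
table [0.605 0.057 0.001] True
t0 can rim (795, 'mean', array([0.517 , 0.1325, 0.0913]), 'encl', 528.0, 133.4, 82.7, 'zmax', array([0.0875, 0.0913, 0.0951]))
t0 flange (2055, 'mean', array([0.5246, 0.396 , 0.056 ]), 'encl', 525.8, 397.1, 67.7, 'zmax', array([0.0529, 0.0561, 0.0589]))
t0 knob (117, 'mean', array([0.5256, 0.3968, 0.0789]), 'encl', 525.9, 398.3, 14.8, 'zmax', array([0.075 , 0.0792, 0.0828]))
t0 spooltop (329, 'mean', array([ 0.5239, -0.1408,  0.0646]), 'encl', 523.9, -141.1, 29.1, 'zmax', array([0.062 , 0.0646, 0.0674]))
t0 post (24, 'mean', array([ 0.5238, -0.14  ,  0.0764]), 'encl', 523.7, -140.8, 6.8, 'zmax', array([0.0735, 0.0762, 0.0802]))
t0 stand (609, 'mean'
[... 1176 characters left out ...]
 'encl', 522.2, -140.2, 8.1, 'zmax', array([0.0723, 0.075 , 0.0782]))
s0 stand (298, 'mean', array([ 0.5162, -0.1284,  0.0139]), 'encl', 524.3, -141.4, 50.7, 'zmax', array([0.0098, 0.0141, 0.0173]))
s0 p1 (266, 'mean', array([ 0.6332, -0.0271,  0.0444]), 'encl', 635.4, -30.3, 30.2, 'zmax', array([0.0287, 0.0483, 0.0525]))
s0 p2 (292, 'mean', array([ 0.5066, -0.0232,  0.0442]), 'encl', 508.5, -27.2, 30.3, 'zmax', array([0.028 , 0.048 , 0.0528]))
s0 honey (653, 'mean', array([0.3664, 0.0347, 0.0677]), 'encl', 371.6, 24.5, 38.3, 'zmax', array([0.0306, 0.0768, 0.0874]))
s0 salt (220, 'mean', array([ 0.3809, -0.2456,  0.0608]), 'encl', 382.9, -251.3, 20.6, 'zmax', array([0.0284, 0.0595, 0.0888]))
```

View pics/c0.png

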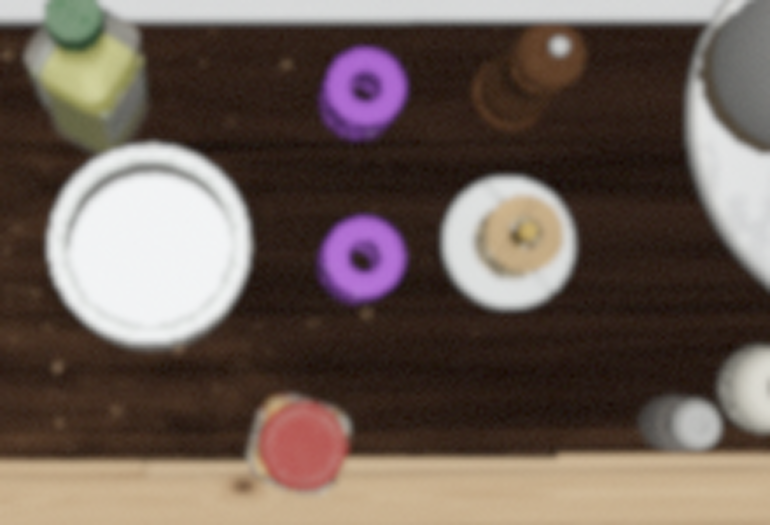

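The crop confirms it: the natural spool sits on the stand at crop (518,235), and both purple ones, at (365,90) and (365,258), stand on the bare worktop. Next: the canister fit, the obstacles and the tool state.

Run:
```python
from h import *
for f in('t0','s0'):
    P,ok,a=cloud(f); r=np.hypot(P[...,0]-.518,P[...,1]-.132)
    m=ok&(r<.085)&(P[...,2]>.087)&(P[...,2]<.096)&(P[...,0]<.555)
    Q=P[m];
    for i in range(4):
        x,y,R=fitc(Q); d=np.hypot(Q[:,0]-x,Q[:,1]-y); Q=Q[abs(d-R)<.006]
    print(f,len(Q),x,y,R,Q[:,2].mean())
    m=ok&(P[...,2]>.13)&(P[...,1]<.3)&(P[...,0]>.3)&(P[...,1]>-.75)&(P[...,0]<.75)
    H,_,_=np.histogram2d(P[m][:,0],P[m][:,1],bins=[np.arange(.3,.8,.05),np.arange(-.75,.35,.05)],weights=None)
    Z=np.zeros(H.shape); 
    for p in P[m]:
        i=int((p[0]-.3)/.05);j=int((p[1]+.75)/.05)
        if i<9 and j<21: Z[i,j]=max(Z[i,j],p[2])
    print((Z*100).astype(int))
s=read_state();print(s['tcp_rot'].round(3) if hasattr(s['tcp_rot'],'round') else s['tcp_rot'],s['position'],s['opening'],s['force'],s['time_s'])
print(camera_params('wrist'))
```

```text
t0 523 0.5140646197713783 0.1310268743930711 0.0640388644133544 0.09140186282038903
[[ 0  0  0  0  0  0  0  0  0  0  0  0  0  0  0  0  0  0  0  0  0]
 [ 0  0  0  0  0 32 31  0  0  0  0  0  0  0  0  0  0  0  0  0  0]
 [ 0  0  0  0 33 36 36 36  0  0  0  0  0  0  0  0  0  0  0  0  0]
 [ 0  0  0 30 36 38 38 37 33  0  0  0  0  0  0  0  0  0  0  0  0]
 [ 0  0  0 28 35 38 38 37 33  0  0  0  0  0  0  0  0  0  0  0  0]
 [ 0  0  0  0 33 35 35 35 34 21  0  0  0  0  0  0  0  0 20  0  0]
 [ 0  0  0  0  0 31 33 33 31 33  0 15 15  0  0  0  0 21 27 20  0]
 [ 0  0  0  0  0  0 33 34 36 32  0 13 14  0  0  0  0  0 19  0  0]
 [ 0  0  0  0  0  0  0 32 34  0  0  0  0  0  0  0  0  0  0  0  0]]
s0 300 0.5131778317710185 0.13006291020282246 0.06468244208137111 0.0907857384828422
[[ 0  0  0  0  0  0  0  0  0  0  0  0  0  0  0  0  0  0  0  0  0]
 [ 0  0  0  0  0 32 31  0  0  0  0  0  0  0  0  0  0  0  0  0  0]
 [ 0  0  0  0 33 35 36 35  0  0  0  0  0  0  0  0  0  0  0  0  0]
 [ 0  0  0  0 36 38 38 37 32  0  0  0  0  0  0  0  0  0  0  0  0]
 [ 0  0  0  0 36 38 38 37 33  0  0  0  0  0  0  0  0  0  0  0  0]
 [ 0  0  0  0  0 34 34 34 33 20  0  0  0  0  0  0  0  0 20  0  0]
 [ 0  0  0  0  0 27 33 33 29 33  0 14 15  0  0  0  0 21 27 20  0]
 [ 0  0  0  0  0  0 33 33 35 32  0 13 13  0  0  0  0  0 20  0  0]
 [ 0  0  0  0  0  0  0 32 34  0  0  0  0  0  0  0  0  0  0  0  0]]
[[ 0.961  0.276 -0.   ]
 [ 0.276 -0.961  0.002]
 [ 0.    -0.002 -1.   ]] [ 0.17254835 -0.60005713  0.2466739 ] 1.0027823709607284 [ 0.07732043  0.04968815 -0.2191132 ] 0.1
{'fx': 286.12735853291304, 'fy': 286.12735853291304, 'cx': 315.38622630080005, 'cy': 199.93462344252507, 'D': array([-0.02100802,  0.        ,  0.        ,  0.        ,  0.        ]), 'xyz': array([ 0.24718917, -0.57790687,  0.38449552]), 'orientation': array([[ 0.27687885,  0.92178123,  0.27139907],
       [-0.96090106,  0.26639615,  0.07551319],
       [-0.00269303, -0.28169566,  0.95950003]])}
```

Request:
apply_moves([
  {"x": 37,"y": -60,"rz": 1},
  {"x": 75,"y": -119,"rz": 2},
  {"x": 112,"y": -179,"rz": 2.67},
  {"x": 149,"y": -238,"rz": 2.67},
  {"x": 212,"y": -259,"z": 10,"rz": 2.67},
  {"x": 275,"y": -280,"z": 30,"rz": 2.67},
  {"x": 338,"y": -302,"z": 50,"rz": 2.67},
  {"x": 401,"y": -323,"z": 65,"rz": 2.67},
  {"x": 464,"y": -344,"z": 77,"rz": 2.67},
  {"x": 464,"y": -344,"z": 77,"rz": 2.67},
])

```text
validation failed for argument at $.ro...
```

Run:
```python
from h import *
s=read_state();print(np.array(s['tcp_rot']).round(4).tolist(),s['position'],s['joint_positions'])
snap('wrist','w1')
print(region('w1',(.5235,-.141),.05,.058,.070));print(region('w1',(.5235,-.141),.03,.072,.085));print(region('w1',(.5235,-.141),.06,.010,.018))
```

```text
[[0.9611, 0.2762, -0.0002], [0.2762, -0.9611, 0.002], [0.0004, -0.002, -1.0]] [ 0.17254835 -0.60005713  0.2466739 ] [-8.41975520e+01  3.02729404e+01  8.21495956e+01 -1.72702594e-04
  6.76917987e+01 -1.02281888e+01]
0
0
0
```

View pics/w1.png

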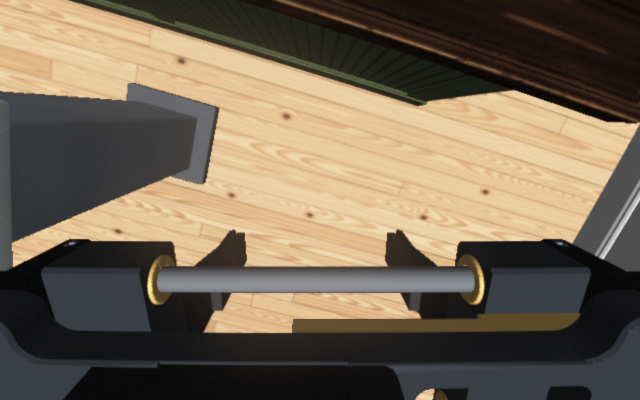

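The move was refused, so this wrist picture is from the start pose. It does show the body's long side running along the closing axis. I'll give every field this time.

Request:
apply_moves([
  {"x": 37,"y": -60,"z": 0,"rx": 0,"ry": 0,"rz": 1,"claw": 0},
  {"x": 75,"y": -119,"z": 0,"rx": 0,"ry": 0,"rz": 2,"claw": 0},
  {"x": 112,"y": -179,"z": 0,"rx": 0,"ry": 0,"rz": 2.67,"claw": 0},
  {"x": 149,"y": -238,"z": 0,"rx": 0,"ry": 0,"rz": 2.67,"claw": 0},
  {"x": 212,"y": -259,"z": 10,"rx": 0,"ry": 0,"rz": 2.67,"claw": 0},
  {"x": 275,"y": -280,"z": 30,"rx": 0,"ry": 0,"rz": 2.67,"claw": 0},
  {"x": 338,"y": -302,"z": 50,"rx": 0,"ry": 0,"rz": 2.67,"claw": 0},
  {"x": 401,"y": -323,"z": 65,"rx": 0,"ry": 0,"rz": 2.67,"claw": 0},
  {"x": 464,"y": -344,"z": 77,"rx": 0,"ry": 0,"rz": 2.67,"claw": 0},
  {"x": 464,"y": -344,"z": 77,"rx": 0,"ry": 0,"rz": 2.67,"claw": 0},
])

```text
time_s: 1.4
position: [0.5252, -0.1402, 0.1699]
tcp_rot: [[1.0, 0.001, -0.0], [0.001, -1.0, 0.0], [-0.0, -0.0, -1.0]]
force: [0.4, -0.5, 0.5]
opening: 0.998
grasp_force: 0.0
```

Run:
```python
from h import *
s=read_state();print(np.array(s['tcp_rot']).round(4).tolist(),s['position'],s['joint_positions'],s['time_s'])
snap('wrist','w2')
print(region('w2',(.5235,-.141),.05,.058,.070));print(region('w2',(.5235,-.141),.03,.072,.085));print(region('w2',(.5235,-.141),.06,.010,.018))
```

```text
[[1.0, 0.0013, -0.0002], [0.0013, -1.0, 0.0], [-0.0002, -0.0, -1.0]] [ 0.52521652 -0.1402171   0.16985611] [-2.67275604e+01  3.01639979e+01  9.81240938e+01 -5.25493296e-03
  5.17207392e+01  6.31986821e+01] 1.4
(2564, 'mean', array([ 0.5251, -0.1411,  0.0644]), 'encl', 524.1, -140.9, 29.0, 'zmax', array([0.0632, 0.0644, 0.0655]))
(193, 'mean', array([ 0.5257, -0.1409,  0.0761]), 'encl', 524.6, -141.0, 6.8, 'zmax', array([0.0726, 0.0765, 0.0783]))
(3252, 'mean', array([ 0.5413, -0.1402,  0.0144]), 'encl', 524.6, -141.0, 50.0, 'zmax', array([0.0129, 0.0143, 0.0158]))
```

Request:
apply_moves([
  {"x": -1,"y": 1,"z": 40,"rx": 0,"ry": 0,"rz": 0,"claw": 0},
  {"x": -1,"y": 1,"z": 80,"rx": 0,"ry": 0,"rz": 0,"claw": 0},
  {"x": -1,"y": 1,"z": 105,"rx": 0,"ry": 0,"rz": 0,"claw": 0},
  {"x": -1,"y": 1,"z": 110,"rx": 0,"ry": 0,"rz": 0,"claw": 0},
  {"x": -1,"y": 1,"z": 110,"rx": 0,"ry": 0,"rz": 0,"claw": 0},
  {"x": -1,"y": 1,"z": 110,"rx": 0,"ry": 0,"rz": 0,"claw": 140},
  {"x": -1,"y": 1,"z": 110,"rx": 0,"ry": 0,"rz": 0,"claw": 140},
  {"x": -1,"y": 1,"z": 110,"rx": 0,"ry": 0,"rz": 0,"claw": 140},
  {"x": -1,"y": 1,"z": 110,"rx": 0,"ry": 0,"rz": 0,"claw": 140},
])

```text
time_s: 2.58
position: [0.5228, -0.1429, 0.0611]
tcp_rot: [[1.0, -0.0, 0.001], [-0.0, -1.0, -0.0], [0.001, 0.0, -1.0]]
force: [0.1, 0.4, 3.0]
opening: 0.669
grasp_force: 30.0
```

Request:
apply_moves([
  {"x": 0,"y": 0,"z": -15,"rx": 0,"ry": 0,"rz": 0,"claw": 140},
  {"x": 0,"y": 0,"z": -50,"rx": 0,"ry": 0,"rz": 0,"claw": 140},
  {"x": 0,"y": 0,"z": -90,"rx": 0,"ry": 0,"rz": 0,"claw": 140},
  {"x": 0,"y": 0,"z": -120,"rx": 0,"ry": 0,"rz": 0,"claw": 140},
  {"x": -2,"y": -50,"z": -120,"rx": 0,"ry": 0,"rz": 0,"claw": 140},
  {"x": -4,"y": -100,"z": -120,"rx": 0,"ry": 0,"rz": 0,"claw": 140},
  {"x": -6,"y": -155,"z": -120,"rx": 0,"ry": 0,"rz": 0,"claw": 140},
  {"x": -8,"y": -215,"z": -120,"rx": 0,"ry": 0,"rz": 0,"claw": 140},
  {"x": -10,"y": -260,"z": -120,"rx": 0,"ry": 0,"rz": 0,"claw": 140},
  {"x": -10,"y": -272,"z": -120,"rx": 0,"ry": 0,"rz": 0,"claw": 140},
])

```text
time_s: 3.82
position: [0.5117, 0.1316, 0.1812]
tcp_rot: [[1.0, 0.004, 0.0], [0.004, -1.0, 0.0], [0.0, -0.0, -1.0]]
force: [0.1, 0.4, -1.0]
opening: 0.666
grasp_force: 30.0
```

```bash
cat >> h.py <<'E'
def rim(f,c,z0,z1,r0=.056,r1=.073):
    P,ok,a=cloud(f); x,y=c
    r=np.hypot(P[...,0]-x,P[...,1]-y); m=ok&(r<.08)&(r>.05)&(P[...,2]>z0)&(P[...,2]<z1); Q=P[m]
    # outer edge: outermost radius per angle bin fitted as circle
    for i in range(6):
        d=Q[:,:2]-[x,y]; an=np.degrees(np.arctan2(d[:,1],d[:,0])); rr=np.hypot(*d.T); k=(rr<r1)&(rr>r0)
        E=[]; 
        for b in range(-180,180,6):
            s=k&(an>=b)&(an<b+6)
            if s.sum()>3:
                j=np.where(s)[0]; E.append(Q[j[np.argmax(rr[j])]]); 
        E=np.array(E); x,y,R=fitc(E)
        res=abs(np.hypot(E[:,0]-x,E[:,1]-y)-R)
        E=E[res<2.5*np.median(res)+5e-4]; x,y,R=fitc(E)
    return len(E),round(x,4),round(y,4),round(R,4),Q[:,2].mean().round(4)
E
python3 - <<'E'
from h import *
s=read_state();print(s['position'],s['opening'],s['time_s'])
snap('wrist','w3'); snap('scene','s3')
for f in('t0','s0','w3'): print(f,rim(f,(.515,.132),.086,.097))
im=np.vstack([cv2.imread('pics/w3.png'),cv2.resize(cv2.imread('pics/s3.png')[120:260,220:400],(640,498))])
cv2.imwrite('pics/v3.png',cv2.resize(im,None,fx=.65,fy=.65))
E
```

```text
[0.51167489 0.13159151 0.18120337] 0.6656513505815511 3.825
t0 (59, np.float64(0.515), np.float64(0.1311), np.float64(0.0692), np.float64(0.0914))
s0 (59, np.float64(0.5138), np.float64(0.1297), np.float64(0.0687), np.float64(0.0905))
w3 (40, np.float64(0.5143), np.float64(0.1314), np.float64(0.0695), np.float64(0.091))
```

View pics/v3.png

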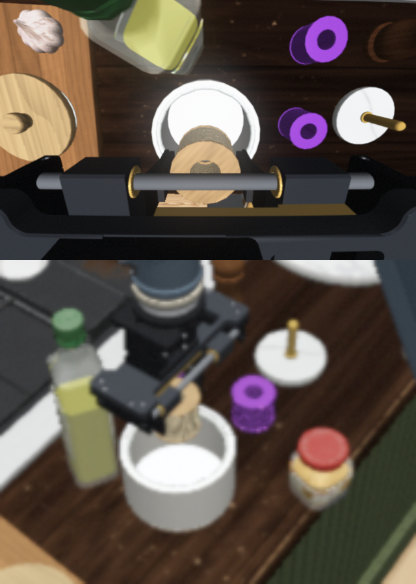

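The picture shows the spool held upright over the canister, with the stand and the purple spools undisturbed. Lowering it in.

Request:
apply_moves([
  {"x": 1,"y": 0,"z": 40,"rx": 0,"ry": 0,"rz": 0,"claw": 140},
  {"x": 1,"y": 0,"z": 80,"rx": 0,"ry": 0,"rz": 0,"claw": 140},
  {"x": 1,"y": 0,"z": 105,"rx": 0,"ry": 0,"rz": 0,"claw": 140},
  {"x": 1,"y": 0,"z": 116,"rx": 0,"ry": 0,"rz": 0,"claw": 140},
  {"x": 1,"y": 0,"z": 120,"rx": 0,"ry": 0,"rz": 0,"claw": 140},
  {"x": 1,"y": 0,"z": 121,"rx": 0,"ry": 0,"rz": 0,"claw": 140},
  {"x": 1,"y": 0,"z": 121,"rx": 0,"ry": 0,"rz": 0,"claw": 140},
])

```text
time_s: 4.8
position: [0.5142, 0.1291, 0.0604]
tcp_rot: [[1.0, 0.0, 0.002], [0.0, -1.0, 0.0], [0.002, -0.0, -1.0]]
force: [-0.2, -0.0, -1.3]
opening: 0.667
grasp_force: 30.0
```

Request:
apply_moves([
  {"x": 0,"y": 0,"z": 0,"rx": 0,"ry": 0,"rz": 0,"claw": 50},
  {"x": 0,"y": 0,"z": 0,"rx": 0,"ry": 0,"rz": 0,"claw": 50},
  {"x": 0,"y": 0,"z": 0,"rx": 0,"ry": 0,"rz": 0,"claw": 50},
])

```text
time_s: 5.18
position: [0.5137, 0.1292, 0.0598]
tcp_rot: [[1.0, 0.0, 0.001], [0.0, -1.0, 0.0], [0.001, -0.0, -1.0]]
force: [-0.7, -0.1, -0.1]
opening: 0.798
grasp_force: 0.0
```

Request:
apply_moves([
  {"x": 0,"y": 0,"z": -30,"rx": 0,"ry": 0,"rz": 0,"claw": 50},
  {"x": 0,"y": 0,"z": -75,"rx": 0,"ry": 0,"rz": 0,"claw": 50},
  {"x": 0,"y": 0,"z": -120,"rx": 0,"ry": 0,"rz": 0,"claw": 50},
  {"x": 0,"y": -50,"z": -120,"rx": 0,"ry": 0,"rz": 0,"claw": 0},
  {"x": 2,"y": -110,"z": -120,"rx": 0,"ry": 0,"rz": 0,"claw": 0},
  {"x": 6,"y": -170,"z": -120,"rx": 0,"ry": 0,"rz": 0,"claw": 0},
  {"x": 10,"y": -230,"z": -120,"rx": 0,"ry": 0,"rz": 0,"claw": 0},
  {"x": 10,"y": -266,"z": -110,"rx": 0,"ry": 0,"rz": 0,"claw": 0},
  {"x": 10,"y": -266,"z": -100,"rx": 0,"ry": 0,"rz": 0,"claw": 0},
  {"x": 10,"y": -266,"z": -100,"rx": 0,"ry": 0,"rz": 0,"claw": 0},
])

```text
time_s: 6.42
position: [0.5222, 0.3941, 0.1581]
tcp_rot: [[1.0, 0.001, -0.003], [0.0, -1.0, -0.002], [-0.003, 0.002, -1.0]]
force: [-0.4, 0.2, -0.8]
opening: 1.009
grasp_force: 0.0
```

Run:
```python
from h import *
s=read_state();print(s['position'],s['force'],s['time_s'])
snap('wrist','w4'); snap('scene','s4'); snap('top','t4')
for f in('w4','s4'):
    print(f,'knob',region(f,(.525,.397),.03,.074,.085));print(f,'fl',region(f,(.525,.397),.08,.050,.060))
for f in('t4','s4'):
    print(rim(f,(.5145,.131),.086,.097)); print(region(f,(.5145,.131),.055,.05,.075)); print('bottle',region(f,(.64,.155),.06,.03,.19))
im=cv2.imread('pics/s4.png')[150:250,250:400]; cv2.imwrite('pics/v4.png',cv2.resize(im,None,fx=5,fy=5,interpolation=cv2.INTER_CUBIC))
```

```text
[0.52223648 0.39405705 0.15811534] [-0.40271428  0.22913622 -0.82640953] 6.425
w4 knob (980, 'mean', array([0.5274, 0.3985, 0.0791]), 'encl', 526.1, 398.7, 14.9, 'zmax', array([0.076 , 0.0795, 0.0808]))
w4 fl (16266, 'mean', array([0.5314, 0.3986, 0.0559]), 'encl', 525.9, 398.6, 67.9, 'zmax', array([0.0548, 0.0559, 0.057 ]))
s4 knob (96, 'mean', array([0.5241, 0.3966, 0.0783]), 'encl', 525.2, 396.2, 14.9, 'zmax', array([0.0749, 0.0783, 0.0817]))
s4 fl (1743, 'mean', array([0.5173, 0.3974, 0.0553]), 'encl', 524.2, 394.9, 68.4, 'zmax', array([0.0523, 0.0553, 0.0581]))
(59, np.float64(0.5149), np.float64(0.1312), np.float64(0.0692), np.float64(0.0912))
(326, 'mean', array([0.5155, 0.1303, 0.0627]), 'encl', 515.5, 130.1, 28.7, 'zmax', array([0.0595, 0.0628, 0.0659]))
bottle (430, 'mean', array([0.6038, 0.1642, 0.1168]), 'encl', 609.5, 167.3, 40.7, 'zmax', array([0.04  , 0.1201, 0.1824]))
(59, np.float64(0.5137), np.float64(0.1297), np.float64(0.0689), np.float64(0.0904))
(260, 'mean', array([0.5136, 0.1298, 0.0604]), 'encl', 514.8, 126.6, 30.2, 'zmax', array([0.0517, 0.0613, 0.0649]))
bottle (431, 'mean', array([0.6038, 0.1821, 0.0829]), 'encl', 618.3, 163.8, 41.4, 'zmax', array([0.0373, 0.0831, 0.1244]))
```

View pics/v4.png

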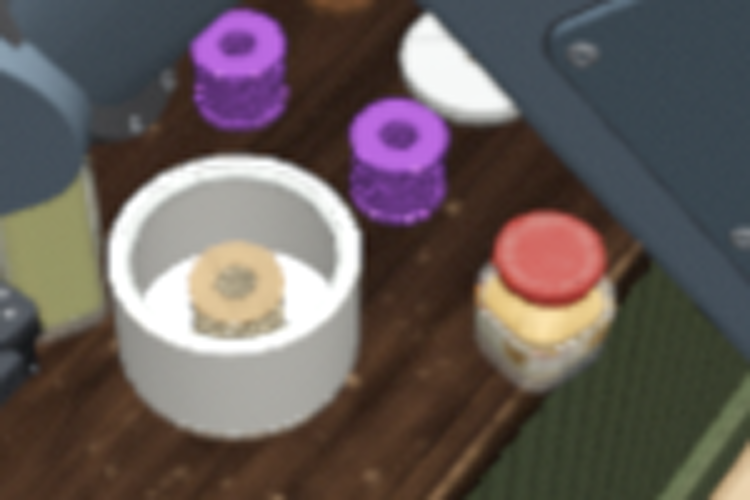

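The spool stands upright in the middle of the canister, at crop (237,280). Now the lid.

Request:
apply_moves([
  {"x": 1,"y": -1.5,"z": 40,"rx": 0,"ry": 0,"rz": 0,"claw": 0},
  {"x": 1,"y": -1.5,"z": 65,"rx": 0,"ry": 0,"rz": 0,"claw": 0},
  {"x": 1,"y": -1.5,"z": 76,"rx": 0,"ry": 0,"rz": 0,"claw": 0},
  {"x": 1,"y": -1.5,"z": 76,"rx": 0,"ry": 0,"rz": 0,"claw": 200},
  {"x": 1,"y": -1.5,"z": 76,"rx": 0,"ry": 0,"rz": 0,"claw": 200},
  {"x": 1,"y": -1.5,"z": 76,"rx": 0,"ry": 0,"rz": 0,"claw": 200},
  {"x": 1,"y": -1.5,"z": 76,"rx": 0,"ry": 0,"rz": 0,"claw": 200},
  {"x": 1,"y": -1.5,"z": 76,"rx": 0,"ry": 0,"rz": 0,"claw": 200},
  {"x": 1,"y": -1.5,"z": 76,"rx": 0,"ry": 0,"rz": 0,"claw": 200},
])

```text
time_s: 7.7
position: [0.5244, 0.3967, 0.0836]
tcp_rot: [[1.0, 0.0, 0.0], [0.0, -1.0, 0.0], [0.0, -0.0, -1.0]]
force: [0.3, -0.6, 0.1]
opening: 0.401
grasp_force: 0.0
```

Request:
apply_moves([
  {"x": 0,"y": 0,"z": 0,"rx": 0,"ry": 0,"rz": 0,"claw": 200},
  {"x": 0,"y": 0,"z": 0,"rx": 0,"ry": 0,"rz": 0,"claw": 200},
  {"x": 0,"y": 0,"z": -1,"rx": 0,"ry": 0,"rz": 0,"claw": 200},
  {"x": 0,"y": 0,"z": -20,"rx": 0,"ry": 0,"rz": 0,"claw": 200},
  {"x": 0,"y": 0,"z": -50,"rx": 0,"ry": 0,"rz": 0,"claw": 200},
  {"x": 0,"y": 0,"z": -90,"rx": 0,"ry": 0,"rz": 0,"claw": 200},
  {"x": 0,"y": 0,"z": -90,"rx": 0,"ry": 0,"rz": 0,"claw": 200},
])

```text
time_s: 8.57
position: [0.5271, 0.398, 0.1785]
tcp_rot: [[1.0, 0.0, 0.009], [0.0, -1.0, 0.005], [0.009, -0.005, -1.0]]
force: [0.0, 0.7, -1.0]
opening: 0.342
grasp_force: 30.0
```

Run:
```python
from h import *
s=read_state();print(s['position'],s['force'],s['time_s'])
snap('wrist','w5'); snap('scene','s5')
P,ok,a=cloud('w5')
m=ok&(np.hypot(P[...,0]-.525,P[...,1]-.397)<.068)&(P[...,2]>.128)&(P[...,2]<.16); 
Q=P[m]; c=np.linalg.lstsq(np.c_[Q[:,:2]-[.525,.397],np.ones(len(Q))],Q[:,2],rcond=None)[0];print(len(Q),c)
print(region('w5',(.525,.397),.08,.13,.155)); print(region('s5',(.525,.397),.08,.13,.155))
```

```text
[0.52711626 0.39799558 0.17853298] [ 0.01608351  0.69466131 -0.99647831] 8.575
18760 [0.00872416 0.00618656 0.15092829]
(19830, 'mean', array([0.5529, 0.3991, 0.1511]), 'encl', 531.6, 399.2, 67.1, 'zmax', array([0.1499, 0.1511, 0.1523]))
(1390, 'mean', array([0.5002, 0.4016, 0.1471]), 'encl', 525.0, 396.0, 67.3, 'zmax', array([0.1423, 0.1474, 0.1502]))
```

Request:
apply_moves([
  {"x": 0,"y": 40,"z": -15,"rx": 0,"ry": 0,"rz": 0,"claw": 200},
  {"x": -6,"y": 90,"z": -15,"rx": 0,"ry": 0,"rz": 0,"claw": 200},
  {"x": -11,"y": 140,"z": -15,"rx": 0,"ry": 0,"rz": 0,"claw": 200},
  {"x": -11.5,"y": 190,"z": -15,"rx": 0,"ry": 0,"rz": 0,"claw": 200},
  {"x": -11.5,"y": 240,"z": -15,"rx": 0,"ry": 0,"rz": 0,"claw": 200},
  {"x": -11.5,"y": 267,"z": -15,"rx": 0,"ry": 0,"rz": 0,"claw": 200},
  {"x": -11.5,"y": 267,"z": -5,"rx": 0,"ry": 0,"rz": 0,"claw": 200},
  {"x": -11.5,"y": 267,"z": 5,"rx": 0,"ry": 0,"rz": 0,"claw": 200},
  {"x": -11.5,"y": 267,"z": 5,"rx": 0,"ry": 0,"rz": 0,"claw": 200},
])

```text
time_s: 9.8
position: [0.5117, 0.1306, 0.1669]
tcp_rot: [[1.0, 0.002, -0.004], [0.002, -1.0, 0.0], [-0.004, -0.0, -1.0]]
force: [-0.7, -0.3, -1.3]
opening: 0.337
grasp_force: 30.0
```

Run:
```python
from h import *
s=read_state();print(s['position'],s['force'],s['time_s'])
for i in range(3): snap('wrist',f'w6{i}')
snap('scene','s6'); print(read_state()['position'])
z=.126
for f in('w60','w61','w62','s6'):
    P,ok,a=cloud(f); r=np.hypot(P[...,0]-.5145,P[...,1]-.131); m=ok&(r<.06)&(P[...,2]>.115)&(P[...,2]<.15); print(f,np.percentile(P[m][:,2],[10,50,90]).round(4),rim(f,(.5145,.131),np.median(P[m][:,2])-.005,np.median(P[m][:,2])+.005), 'can',rim(f,(.5145,.131),.086,.097,.06,.075))
```

```text
[0.51171707 0.13056898 0.16688078] [-0.68326952 -0.31134502 -1.25147427] 9.8
[0.51312441 0.13036303 0.16859931]
w60 [0.1384 0.1392 0.14  ] (42, np.float64(0.5164), np.float64(0.1315), np.float64(0.065), np.float64(0.1391)) can (16, np.float64(0.5144), np.float64(0.1313), np.float64(0.0693), np.float64(0.0923))
w61 [0.1391 0.1399 0.1407] (42, np.float64(0.5169), np.float64(0.1316), np.float64(0.065), np.float64(0.1397)) can (16, np.float64(0.5143), np.float64(0.1314), np.float64(0.0694), np.float64(0.0923))
w62 [0.1396 0.1404 0.1412] (42, np.float64(0.5174), np.float64(0.1316), np.float64(0.0651), np.float64(0.1403)) can (16, np.float64(0.5143), np.float64(0.1311), np.float64(0.0695), np.float64(0.0922))
s6 [0.1382 0.1402 0.1422] (38, np.float64(0.5132), np.float64(0.1301), np.float64(0.0668), np.float64(0.1398)) can (31, np.float64(0.5128), np.float64(0.1308), np.float64(0.068), np.float64(0.0905))
```

The lid is centred over the mouth to within about 1 mm. Lowering it onto the nubs.

Request:
apply_moves([
  {"x": 0,"y": 0,"z": 10,"rx": 0,"ry": 0,"rz": 0,"claw": 200},
  {"x": 0,"y": 0,"z": 17,"rx": 0,"ry": 0,"rz": 0,"claw": 200},
  {"x": 0,"y": 0,"z": 20,"rx": 0,"ry": 0,"rz": 0,"claw": 200},
  {"x": 0,"y": 0,"z": 22,"rx": 0,"ry": 0,"rz": 0,"claw": 200},
  {"x": 0,"y": 0,"z": 22,"rx": 0,"ry": 0,"rz": 0,"claw": 200},
])

```text
time_s: 10.62
position: [0.513, 0.1295, 0.1465]
tcp_rot: [[1.0, 0.0, -0.0], [0.0, -1.0, 0.0], [-0.0, -0.0, -1.0]]
force: [-0.3, -0.3, -1.5]
opening: 0.336
grasp_force: 30.0
```

Request:
apply_moves([
  {"x": 0,"y": 0,"z": 1,"rx": 0,"ry": 0,"rz": 0,"claw": 200},
  {"x": 0,"y": 0,"z": 2,"rx": 0,"ry": 0,"rz": 0,"claw": 200},
  {"x": 0,"y": 0,"z": 2,"rx": 0,"ry": 0,"rz": 0,"claw": 200},
])

```text
time_s: 11.0
position: [0.5133, 0.1298, 0.1448]
tcp_rot: [[1.0, 0.0, 0.001], [0.0, -1.0, 0.0], [0.001, -0.0, -1.0]]
force: [0.5, 1.4, 0.3]
opening: 0.334
grasp_force: 30.0
```

The weight has come off the wrist (−1.5 to +0.3 N), so the lid is on the nubs. Releasing it.

Request:
apply_moves([
  {"x": 0,"y": 0,"z": 0,"rx": 0,"ry": 0,"rz": 0,"claw": 120},
  {"x": 0,"y": 0,"z": 0,"rx": 0,"ry": 0,"rz": 0,"claw": 90},
  {"x": 0,"y": 0,"z": 0,"rx": 0,"ry": 0,"rz": 0,"claw": 90},
  {"x": 0,"y": 0,"z": -20,"rx": 0,"ry": 0,"rz": 0,"claw": 90},
  {"x": 0,"y": 0,"z": -50,"rx": 0,"ry": 0,"rz": 0,"claw": 200},
  {"x": 0,"y": 0,"z": -65,"rx": 0,"ry": 0,"rz": 0,"claw": 255},
  {"x": 0,"y": 0,"z": -65,"rx": 0,"ry": 0,"rz": 0,"claw": 255},
  {"x": 0,"y": 0,"z": -65,"rx": 0,"ry": 0,"rz": 0,"claw": 255},
  {"x": 0,"y": 0,"z": -65,"rx": 0,"ry": 0,"rz": 0,"claw": 255},
  {"x": 0,"y": 0,"z": -65,"rx": 0,"ry": 0,"rz": 0,"claw": 255},
])

```text
time_s: 12.25
position: [0.5127, 0.1296, 0.2088]
tcp_rot: [[1.0, 0.0, -0.002], [0.0, -1.0, -0.0], [-0.002, 0.0, -1.0]]
force: [-0.3, -0.6, -0.0]
opening: 0.057
grasp_force: 0.0
```

```bash
cat >> h.py <<'E'
def lidfit(f):
    P,ok,a=cloud(f); r=np.hypot(P[...,0]-.5145,P[...,1]-.131); m=ok&(r<.064)&(r>.022)&(P[...,2]>.095)&(P[...,2]<.13); Q=P[m]
    for i in range(3):
        A=np.c_[Q[:,:2]-[.5145,.131],np.ones(len(Q))]; c=np.linalg.lstsq(A,Q[:,2],rcond=None)[0]; e=abs(A@c-Q[:,2]); Q=Q[e<.003]
    k=ok&(r<.03)&(P[...,2]>c[2]+.018)&(P[...,2]<c[2]+.03); K=P[k]
    return 'n',len(Q),'tilt deg',np.degrees(c[:2]).round(2),'ztop',c[2].round(4),'knob',K.mean(0).round(4) if len(K) else 0, 'can',rim(f,(.5145,.131),.086,.0965,.06,.075)
E
python3 - <<'E'
from h import *
s=read_state();print(s['position'],s['force'],s['time_s'],s['opening'])
for n in('wrist','scene','top'): snap(n,n[0]+'7'); print(n,lidfit(n[0]+'7'))
print(rim('t7',(.5145,.131),.110,.122))
E
```

```text
[0.51265327 0.12956714 0.20879593] [-0.2905889  -0.56348774 -0.00197462] 12.25 0.05694698712773944
wrist ('n', 11784, 'tilt deg', array([ 0.15, -0.31]), 'ztop', np.float64(0.117), 'knob', array([0.5166, 0.1312, 0.1401]), 'can', (17, np.float64(0.5143), np.float64(0.1312), np.float64(0.0694), np.float64(0.0919)))
scene ('n', 992, 'tilt deg', array([ 0.11, -0.38]), 'ztop', np.float64(0.1162), 'knob', array([0.5129, 0.131 , 0.1394]), 'can', (25, np.float64(0.5141), np.float64(0.1296), np.float64(0.0693), np.float64(0.0907)))Traceback (most recent call last):
  File "<stdin>", line 3, in <module>
  File "h.py", line 44, in lidfit
    return 'n',len(Q),'tilt deg',np.degrees(c[:2]).round(2),'ztop',c[2].round(4),'knob',K.mean(0).round(4) if len(K) else 0, 'can',rim(f,(.5145,.131),.086,.0965,.06,.075)
                                                                                                                                   ~~~^^^^^^^^^^^^^^^^^^^^^^^^^^^^^^^^^^^^
  File "h.py", line 35, in rim
    E=np.array(E); x,y,R=fitc(E)
                         ~~~~^^^
  File "h.py", line 16, in fitc
    x,y=P[:,0],P[:,1]; A=np.c_[2*x,2*y,np.ones(len(x))]
        ~^^^^^
IndexError: too many indices for array: array is 1-dimensional, but 2 were indexed
```

The lid stands proud and level: flange top at 116–117 mm, tilt under 0.4°. Going down to the knob with the jaws shut.

Request:
apply_moves([
  {"x": 0,"y": 0,"z": 25,"rx": 0,"ry": 0,"rz": 0,"claw": 255},
  {"x": 0,"y": 0,"z": 38,"rx": 0,"ry": 0,"rz": 0,"claw": 255},
  {"x": 0,"y": 0,"z": 42,"rx": 0,"ry": 0,"rz": 0,"claw": 255},
  {"x": 0,"y": 0,"z": 44,"rx": 0,"ry": 0,"rz": 0,"claw": 255},
  {"x": 0,"y": 0,"z": 45,"rx": 0,"ry": 0,"rz": 0,"claw": 255},
  {"x": 0,"y": 0,"z": 46,"rx": 0,"ry": 0,"rz": 0,"claw": 255},
  {"x": 0,"y": 0,"z": 46,"rx": 0,"ry": 0,"rz": 0,"claw": 255},
])

```text
time_s: 13.28
position: [0.513, 0.1296, 0.1656]
tcp_rot: [[1.0, 0.0, 0.001], [0.0, -1.0, -0.0], [0.001, 0.0, -1.0]]
force: [-3.2, -0.5, 9.5]
opening: 0.006
grasp_force: 5.1
```

Request:
apply_moves([
  {"x": 0,"y": 0,"z": 1,"rx": 0,"ry": 0,"rz": 0,"claw": 255},
  {"x": 0,"y": 0,"z": 2,"rx": 0,"ry": 0,"rz": 0,"claw": 255},
  {"x": 0,"y": 0,"z": 2,"rx": 0,"ry": 0,"rz": 0,"claw": 255},
])

```text
time_s: 13.65
position: [0.5133, 0.1296, 0.1651]
tcp_rot: [[1.0, 0.001, 0.002], [0.001, -1.0, -0.0], [0.002, 0.0, -1.0]]
force: [-5.1, -1.2, 20.6]
opening: 0.001
grasp_force: 10.1
```

Run:
```python
from h import *
s=read_state();print(s['position'],s['force'],s['moment'],s['time_s'])
for n in('wrist','scene'): 
    snap(n,n[0]+'8'); print(n,lidfit(n[0]+'8'))
s=read_state();print(s['position'],s['force'])
im=np.hstack([cv2.resize(cv2.imread('pics/s8.png')[110:250,230:350],(480,560),interpolation=cv2.INTER_CUBIC),cv2.imread('pics/w8.png')[:,160:480][:,:,:]] if 0 else [cv2.resize(cv2.imread('pics/s8.png')[110:250,230:350],(400,467)),cv2.resize(cv2.imread('pics/w8.png')[100:400,190:447],(400,467))])
cv2.imwrite('pics/v8.png',im)
```

```text
[0.51327691 0.12962698 0.1651337 ] [-5.09113808 -1.17901933 20.61862587] [-0.155142    1.0681551  -0.06237019] 13.65
wrist ('n', 13464, 'tilt deg', array([ 0.1 , -0.23]), 'ztop', np.float64(0.1162), 'knob', array([0.5242, 0.1314, 0.1391]), 'can', (16, np.float64(0.5141), np.float64(0.1313), np.float64(0.0696), np.float64(0.0917)))
scene ('n', 766, 'tilt deg', array([ 0.18, -0.52]), 'ztop', np.float64(0.1158), 'knob', array([0.5105, 0.1351, 0.1389]), 'can', (23, np.float64(0.5139), np.float64(0.1301), np.float64(0.0684), np.float64(0.0908)))
[0.51329894 0.12962065 0.16512716] [-5.88804052 -0.50377377 19.57209231]
```

View pics/v8.png

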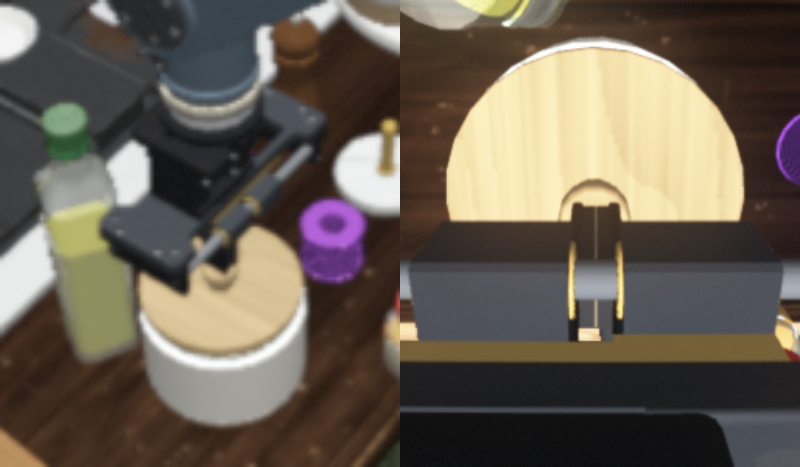

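The tips sit on the middle of the knob and the lid is level, but it has barely moved at 20 N. A 5 N side load is probably adding friction, so I'll ease that off and press a little more.

Request:
apply_moves([
  {"x": -1,"y": 0,"z": 0,"rx": 0,"ry": 0,"rz": 0,"claw": 255},
  {"x": -1,"y": 0,"z": 1,"rx": 0,"ry": 0,"rz": 0,"claw": 255},
  {"x": -1,"y": 0,"z": 1,"rx": 0,"ry": 0,"rz": 0,"claw": 255},
])

```text
time_s: 14.12
position: [0.5133, 0.1296, 0.1649]
tcp_rot: [[1.0, 0.001, 0.005], [0.001, -1.0, -0.0], [0.005, 0.0, -1.0]]
force: [-5.9, -1.2, 23.0]
opening: 0.008
grasp_force: 11.8
```

Request:
apply_moves([
  {"x": 0,"y": 0,"z": -10,"rx": 0,"ry": 0,"rz": 0,"claw": 255},
  {"x": 0,"y": 0,"z": -50,"rx": 0,"ry": 0,"rz": 0,"claw": 255},
  {"x": 0,"y": 0,"z": -80,"rx": 0,"ry": 0,"rz": 0,"claw": 255},
  {"x": 0,"y": 0,"z": -80,"rx": 0,"ry": 0,"rz": 0,"claw": 255},
])

```text
time_s: 14.62
position: [0.514, 0.1297, 0.2433]
tcp_rot: [[1.0, 0.0, 0.007], [0.0, -1.0, 0.0], [0.007, -0.0, -1.0]]
force: [-0.4, 0.0, 0.3]
opening: 0.005
grasp_force: 0.0
```

```bash
cat >> h.py <<'E'
from scipy.optimize import least_squares
def edge(f,z,dz,R,c=(.5145,.131)):
    P,ok,a=cloud(f); Q=P[ok&(abs(P[...,2]-z)<dz)]; x,y=c
    for i in range(5):
        d=Q[:,:2]-[x,y]; an=np.degrees(np.arctan2(d[:,1],d[:,0])); rr=np.hypot(*d.T); E=[]
        for b in range(-180,180,5):
            j=np.where((an>=b)&(an<b+5)&(rr<R+.004)&(rr>R-.004))[0]
            if len(j)>3: E.append(Q[j[np.argsort(rr[j])[-2]],:2])
        E=np.array(E)
        o=least_squares(lambda p:np.hypot(E[:,0]-p[0],E[:,1]-p[1])-R-p[2]*0,[x,y,0],loss='soft_l1',f_scale=.0005); x,y=o.x[:2]
    return len(E),round(x,4),round(y,4),'res',round(np.median(abs(o.fun)),5)
E
python3 - <<'E'
from h import *
s=read_state();print(s['position'],s['force'],s['moment'],s['time_s'])
for n in('wrist','scene'): 
    snap(n,n[0]+'9'); f=n[0]+'9'; print(n,lidfit(f))
    print('lid',edge(f,.116,.004,.0675),'can',edge(f,.091,.004,.0695))
    P,ok,a=cloud(f); k=ok&(np.hypot(P[...,0]-.5145,P[...,1]-.131)<.03)&(P[...,2]>.136)&(P[...,2]<.145); K=P[k]
    print(cv2.minEnclosingCircle((K[:,:2]*1000).astype(np.float32)),K[:,2].mean())
E
```

```text
[0.51398486 0.12973389 0.24332169] [-0.38915781  0.00067235  0.29425522] [0.02283648 0.04357263 0.01101511] 14.625
wrist ('n', 10138, 'tilt deg', array([-0.56, -0.08]), 'ztop', np.float64(0.1169), 'knob', array([0.5161, 0.1313, 0.1401]), 'can', (17, np.float64(0.5136), np.float64(0.1313), np.float64(0.0699), np.float64(0.092)))
lid (52, np.float64(0.5139), np.float64(0.1313), 'res', np.float64(0.00043)) can (20, np.float64(0.5139), np.float64(0.1312), 'res', np.float64(0.00015))
((514.8839111328125, 131.3634796142578), 14.7551851272583) 0.1401289884932356
scene ('n', 1057, 'tilt deg', array([-0.67, -0.43]), 'ztop', np.float64(0.1164), 'knob', array([0.513 , 0.1311, 0.139 ]), 'can', (24, np.float64(0.5139), np.float64(0.1298), np.float64(0.0688), np.float64(0.0908)))
lid (21, np.float64(0.5149), np.float64(0.1291), 'res', np.float64(0.00073)) can (21, np.float64(0.5146), np.float64(0.1281), 'res', np.float64(0.00069))
((515.1701049804688, 129.20179748535156), 15.029552459716797) 0.13946416327154476
```

The lid is still concentric. But the side load of about a quarter of the press, acting at knob height, tips the far side down, so I need to cancel it. I'll press lightly and shift in −x to see how the side force responds.

Request:
apply_moves([
  {"x": 0,"y": 0,"z": 40,"rx": 0,"ry": 0,"rz": 0,"claw": 255},
  {"x": 0,"y": 0,"z": 68,"rx": 0,"ry": 0,"rz": 0,"claw": 255},
  {"x": 0,"y": 0,"z": 74,"rx": 0,"ry": 0,"rz": 0,"claw": 255},
  {"x": 0,"y": 0,"z": 76,"rx": 0,"ry": 0,"rz": 0,"claw": 255},
  {"x": 0,"y": 0,"z": 77,"rx": 0,"ry": 0,"rz": 0,"claw": 255},
  {"x": 0,"y": 0,"z": 77,"rx": 0,"ry": 0,"rz": 0,"claw": 255},
])

```text
time_s: 15.48
position: [0.5099, 0.1294, 0.1649]
tcp_rot: [[1.0, 0.001, -0.005], [0.001, -1.0, -0.001], [-0.005, 0.001, -1.0]]
force: [-5.7, -0.6, 17.0]
opening: 0.005
grasp_force: 8.6
```

Request:
apply_moves([
  {"x": -1,"y": 0,"z": 0,"rx": 0,"ry": 0,"rz": 0,"claw": 255},
  {"x": -2,"y": 0,"z": 0,"rx": 0,"ry": 0,"rz": 0,"claw": 255},
  {"x": -2,"y": 0,"z": 0,"rx": 0,"ry": 0,"rz": 0,"claw": 255},
])

```text
time_s: 15.85
position: [0.5096, 0.1294, 0.165]
tcp_rot: [[1.0, 0.001, -0.001], [0.001, -1.0, -0.001], [-0.001, 0.001, -1.0]]
force: [-2.9, -0.6, 14.4]
opening: 0.003
grasp_force: 7.0
```

Request:
apply_moves([
  {"x": -1,"y": 0,"z": 0,"rx": 0,"ry": 0,"rz": 0,"claw": 255},
  {"x": -2,"y": 0,"z": 0,"rx": 0,"ry": 0,"rz": 0,"claw": 255},
  {"x": -3,"y": 0,"z": 1,"rx": 0,"ry": 0,"rz": 0,"claw": 255},
  {"x": -3,"y": 0,"z": 1,"rx": 0,"ry": 0,"rz": 0,"claw": 255},
])

```text
time_s: 16.35
position: [0.5093, 0.1294, 0.1649]
tcp_rot: [[1.0, 0.0, 0.006], [0.0, -1.0, -0.0], [0.006, 0.0, -1.0]]
force: [-0.7, -1.1, 16.3]
opening: 0.006
grasp_force: 8.1
```

Run:
```python
from h import *
for n in('wrist','scene'): 
    snap(n,n[0]+'10'); print(n,lidfit(n[0]+'10'))
s=read_state();print(s['position'],s['force'],np.array(s['moment']),s['joint_positions'])
```

```text
wrist ('n', 14275, 'tilt deg', array([-0.46, -0.  ]), 'ztop', np.float64(0.116), 'knob', array([0.5223, 0.1315, 0.1391]), 'can', (15, np.float64(0.5139), np.float64(0.1313), np.float64(0.0697), np.float64(0.0918)))
scene ('n', 726, 'tilt deg', array([-0.71, -0.21]), 'ztop', np.float64(0.1154), 'knob', array([0.5092, 0.1364, 0.1382]), 'can', (27, np.float64(0.5137), np.float64(0.1295), np.float64(0.0691), np.float64(0.0905)))
[0.50933466 0.12942651 0.16497124] [-0.22699386 -0.85076171 16.19554741] [-0.18733983  0.11239622 -0.02556252] [ 2.07990345e+00  2.93720799e+01  1.01136768e+02 -3.89204490e-02
  4.91646280e+01  9.20772923e+01]
```

The side force is cancelled. Pressing on along that slope.

Request:
apply_moves([
  {"x": -1,"y": 0,"z": 1,"rx": 0,"ry": 0,"rz": 0,"claw": 255},
  {"x": -1,"y": 0,"z": 1,"rx": 0,"ry": 0,"rz": 0,"claw": 255},
  {"x": -2,"y": 0,"z": 2,"rx": 0,"ry": 0,"rz": 0,"claw": 255},
  {"x": -2,"y": 0,"z": 2,"rx": 0,"ry": 0,"rz": 0,"claw": 255},
])

```text
time_s: 16.95
position: [0.509, 0.1294, 0.1646]
tcp_rot: [[1.0, 0.0, 0.01], [0.0, -1.0, -0.0], [0.01, 0.0, -1.0]]
force: [-0.0, -1.5, 24.7]
opening: 0.005
grasp_force: 12.4
```

Request:
apply_moves([
  {"x": 4,"y": 0,"z": -10,"rx": 0,"ry": 0,"rz": 0,"claw": 255},
  {"x": 9,"y": 0,"z": -10,"rx": 0,"ry": 0,"rz": 0,"claw": 255},
  {"x": 9,"y": 0,"z": -10,"rx": 0,"ry": 0,"rz": 0,"claw": 255},
  {"x": 9,"y": 0,"z": -10,"rx": 0,"ry": 0,"rz": 0,"claw": 255},
])

```text
time_s: 17.45
position: [0.5133, 0.1296, 0.1696]
tcp_rot: [[1.0, 0.0, -0.002], [0.0, -1.0, -0.0], [-0.002, 0.0, -1.0]]
force: [0.4, -0.7, -0.5]
opening: 0.005
grasp_force: 0.0
```

Run:
```python
from h import *
s=read_state();print(s['position'],s['force'],s['moment'],np.array(s['tcp_rot'])[:,2])
snap('wrist','w11'); snap('scene','s11')
for f in ('w11','s11'): print(lidfit(f))
s=read_state();print(s['position'],s['force'],s['moment'],np.array(s['tcp_rot'])[:,2])
```

```text
[0.51327027 0.12956497 0.16957388] [ 0.41951865 -0.74609505 -0.51473709] [ 0.0410953  -0.0065505  -0.01894922] [-2.45979649e-03 -8.12683342e-05 -9.99996971e-01]
('n', 13302, 'tilt deg', array([ 0.38, -0.43]), 'ztop', np.float64(0.1169), 'knob', array([0.5234, 0.1316, 0.1394]), 'can', (16, np.float64(0.5139), np.float64(0.1313), np.float64(0.0698), np.float64(0.0918)))
('n', 788, 'tilt deg', array([-0.  , -0.87]), 'ztop', np.float64(0.1162), 'knob', array([0.5107, 0.1352, 0.1392]), 'can', (25, np.float64(0.5136), np.float64(0.1301), np.float64(0.0689), np.float64(0.0907)))
[0.51340183 0.12959767 0.16982311] [-0.09569919 -0.27938976  0.80103483] [ 0.00319861  0.02880654 -0.05317725] [-1.88961045e-03 -2.22875097e-05 -9.99998214e-01]
```

Request:
apply_moves([
  {"x": 0,"y": 0,"z": 3,"rx": 0,"ry": 0,"rz": 0,"claw": 255},
  {"x": 0,"y": 0,"z": 5,"rx": 0,"ry": 0,"rz": 0,"claw": 255},
  {"x": -1,"y": 0,"z": 6,"rx": 0,"ry": 0,"rz": 0,"claw": 255},
  {"x": -2,"y": 0,"z": 7,"rx": 0,"ry": 0,"rz": 0,"claw": 255},
  {"x": -3,"y": 0,"z": 8,"rx": 0,"ry": 0,"rz": 0,"claw": 255},
  {"x": -3,"y": 0,"z": 8,"rx": 0,"ry": 0,"rz": 0,"claw": 255},
])

```text
time_s: 18.3
position: [0.5136, 0.1296, 0.1654]
tcp_rot: [[1.0, 0.0, 0.007], [0.0, -1.0, -0.0], [0.007, 0.0, -1.0]]
force: [-1.0, -0.9, 16.1]
opening: 0.002
grasp_force: 7.8
```

Run:
```python
from h import *
s=read_state();print(s['position'],s['force'],s['moment'],np.array(s['tcp_rot'])[:,2])
snap('wrist','w12'); snap('scene','s12')
for f in ('w12','s12'): print(lidfit(f))
```

```text
[0.51359704 0.12959358 0.16541851] [-1.02158328 -0.88582597 16.08593703] [-0.05811257  0.10612544 -0.01324439] [ 7.05877117e-03 -8.07794830e-06 -9.99975087e-01]
('n', 13341, 'tilt deg', array([ 0.35, -0.38]), 'ztop', np.float64(0.1165), 'knob', array([0.5243, 0.1315, 0.1393]), 'can', (16, np.float64(0.5138), np.float64(0.1313), np.float64(0.0699), np.float64(0.0919)))
('n', 770, 'tilt deg', array([-0.06, -0.4 ]), 'ztop', np.float64(0.1158), 'knob', array([0.51  , 0.1355, 0.1392]), 'can', (25, np.float64(0.5142), np.float64(0.1293), np.float64(0.0693), np.float64(0.0905)))
```

Request:
apply_moves([
  {"x": -1,"y": 0,"z": 1,"rx": 0,"ry": 0,"rz": 0,"claw": 255},
  {"x": -1,"y": 0,"z": 1,"rx": 0,"ry": 0,"rz": 0,"claw": 255},
  {"x": -2,"y": 0,"z": 2,"rx": 0,"ry": 0,"rz": 0,"claw": 255},
  {"x": -2,"y": 0,"z": 2,"rx": 0,"ry": 0,"rz": 0,"claw": 255},
  {"x": -2,"y": 0,"z": 2,"rx": 0,"ry": 0,"rz": 0,"claw": 255},
])

```text
time_s: 19.02
position: [0.5135, 0.1296, 0.1652]
tcp_rot: [[1.0, 0.0, 0.012], [0.0, -1.0, 0.0], [0.012, -0.0, -1.0]]
force: [-1.3, -0.7, 24.8]
opening: 0.008
grasp_force: 12.1
```

Request:
apply_moves([
  {"x": -1,"y": 0,"z": 1,"rx": 0,"ry": 0,"rz": 0,"claw": 255},
  {"x": -1,"y": 0,"z": 1,"rx": 0,"ry": 0,"rz": 0,"claw": 255},
  {"x": -2,"y": 0,"z": 2,"rx": 0,"ry": 0,"rz": 0,"claw": 255},
  {"x": -2,"y": 0,"z": 2,"rx": 0,"ry": 0,"rz": 0,"claw": 255},
])

```text
time_s: 19.52
position: [0.5102, 0.1298, 0.1621]
tcp_rot: [[1.0, 0.0, 0.009], [0.0, -1.0, 0.001], [0.009, -0.001, -1.0]]
force: [-1.4, 0.8, 18.9]
opening: 0.005
grasp_force: 9.6
```

Run:
```python
from h import *
s=read_state();print(s['position'],s['force'],s['moment'],np.array(s['tcp_rot'])[:,2])
snap('wrist','w13'); snap('scene','s13')
for f in ('w13','s13'): print(lidfit(f))
im=cv2.resize(cv2.imread('pics/s13.png')[140:250,250:350],(700,770))[:600]
im2=cv2.imread('pics/s13.png')[165:245,255:335]; cv2.imwrite('pics/v13.png',cv2.resize(im2,(600,600),interpolation=cv2.INTER_CUBIC))
```

```text
[0.51021477 0.1298067  0.16208943] [-1.39268304  0.8356421  18.91129586] [0.07153147 0.01143808 0.01831944] [ 9.05759278e-03  5.55296217e-04 -9.99958825e-01]
('n', 14123, 'tilt deg', array([ 5.83, -0.42]), 'ztop', np.float64(0.113), 'knob', array([0.5214, 0.1316, 0.136 ]), 'can', (16, np.float64(0.5136), np.float64(0.1313), np.float64(0.0701), np.float64(0.0919)))
('n', 741, 'tilt deg', array([ 5.68, -0.31]), 'ztop', np.float64(0.1122), 'knob', array([0.5074, 0.1352, 0.1348]), 'can', (22, np.float64(0.5142), np.float64(0.1289), np.float64(0.0697), np.float64(0.0909)))
```

View pics/v13.png

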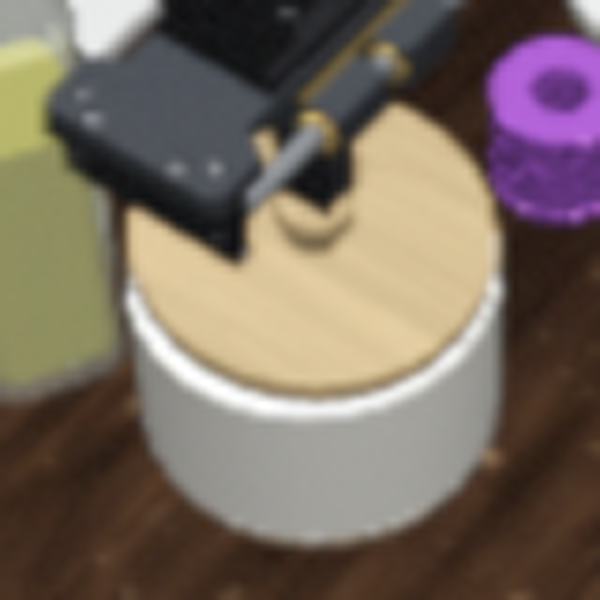

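The picture and fit show the near side has gone home (flange top about 106 mm) while the far side is high at about 120 mm. The press was effectively toward the near side, so I'll shift it to the far half of the knob: lift off, move forward, press again.

Request:
apply_moves([
  {"x": 0,"y": 0,"z": -6,"rx": 0,"ry": 0,"rz": 0,"claw": 255},
  {"x": 8,"y": 0,"z": -14,"rx": 0,"ry": 0,"rz": 0,"claw": 255},
  {"x": 16,"y": 0,"z": -14,"rx": 0,"ry": 0,"rz": 0,"claw": 255},
  {"x": 16,"y": 0,"z": -14,"rx": 0,"ry": 0,"rz": 0,"claw": 255},
  {"x": 16,"y": 0,"z": -14,"rx": 0,"ry": 0,"rz": 0,"claw": 255},
])

```text
time_s: 20.25
position: [0.5226, 0.1296, 0.1719]
tcp_rot: [[1.0, 0.0, -0.002], [0.0, -1.0, -0.0], [-0.002, 0.0, -1.0]]
force: [-0.3, -1.1, -0.2]
opening: 0.004
grasp_force: 0.0
```

Run:
```python
from h import *
s=read_state();print(s['position'],s['force'],s['moment'],np.array(s['tcp_rot'])[:,2])
snap('wrist','w14'); snap('scene','s14')
for f in ('w14','s14'): print(lidfit(f))
```

```text
[0.52258733 0.12955793 0.17193491] [-0.34329093 -1.14595617 -0.24758702] [-0.01594914  0.02063971  0.00382054] [-1.64448913e-03 -5.32855368e-05 -9.99998646e-01]
('n', 11177, 'tilt deg', array([ 6.03, -0.94]), 'ztop', np.float64(0.1136), 'knob', array([0.5216, 0.141 , 0.1331]), 'can', (20, np.float64(0.5147), np.float64(0.1313), np.float64(0.0698), np.float64(0.0918)))
('n', 901, 'tilt deg', array([ 5.91, -1.15]), 'ztop', np.float64(0.1129), 'knob', array([0.5087, 0.1318, 0.1359]), 'can', (24, np.float64(0.513), np.float64(0.1313), np.float64(0.068), np.float64(0.0906)))
```

Request:
apply_moves([
  {"x": 0,"y": 0,"z": 5,"rx": 0,"ry": 0,"rz": 0,"claw": 255},
  {"x": 0,"y": 0,"z": 8,"rx": 0,"ry": 0,"rz": 0,"claw": 255},
  {"x": 0,"y": 0,"z": 9,"rx": 0,"ry": 0,"rz": 0,"claw": 255},
  {"x": 0,"y": 0,"z": 10,"rx": 0,"ry": 0,"rz": 0,"claw": 255},
  {"x": 0,"y": 0,"z": 11,"rx": 0,"ry": 0,"rz": 0,"claw": 255},
  {"x": 0,"y": 0,"z": 11,"rx": 0,"ry": 0,"rz": 0,"claw": 255},
])

```text
time_s: 21.1
position: [0.5232, 0.1297, 0.1627]
tcp_rot: [[1.0, 0.0, 0.001], [0.0, -1.0, 0.0], [0.001, -0.0, -1.0]]
force: [-1.9, 0.1, 8.4]
opening: 0.007
grasp_force: 4.1
```

Request:
apply_moves([
  {"x": 0,"y": 0,"z": 1,"rx": 0,"ry": 0,"rz": 0,"claw": 255},
  {"x": 0,"y": 0,"z": 2,"rx": 0,"ry": 0,"rz": 0,"claw": 255},
  {"x": 0,"y": 0,"z": 3,"rx": 0,"ry": 0,"rz": 0,"claw": 255},
  {"x": 0,"y": 0,"z": 3,"rx": 0,"ry": 0,"rz": 0,"claw": 255},
])

```text
time_s: 21.6
position: [0.524, 0.1302, 0.1613]
tcp_rot: [[1.0, -0.0, 0.004], [-0.0, -1.0, 0.001], [0.004, -0.001, -1.0]]
force: [-3.5, 2.0, 15.9]
opening: 0.0
grasp_force: 8.1
```

Run:
```python
from h import *
s=read_state();print(s['position'],s['force'],s['moment'],np.array(s['tcp_rot'])[:,2])
snap('wrist','w15'); snap('scene','s15')
for f in ('w15','s15'): print(lidfit(f))
```

```text
[0.52401739 0.1302423  0.16127687] [-3.53220027  2.04225133 15.92713299] [ 0.31356693  0.56309991 -0.01584694] [ 0.00363063  0.00117197 -0.99999272]
('n', 11272, 'tilt deg', array([ 4.25, -1.88]), 'ztop', np.float64(0.1118), 'knob', array([0.5346, 0.1311, 0.1394]), 'can', (20, np.float64(0.5148), np.float64(0.1313), np.float64(0.0696), np.float64(0.0918)))
('n', 862, 'tilt deg', array([ 4.02, -2.08]), 'ztop', np.float64(0.111), 'knob', array([0.5107, 0.1328, 0.1345]), 'can', (22, np.float64(0.5134), np.float64(0.1296), np.float64(0.0691), np.float64(0.091)))
```

The lid is going home gradually (tilt 6° to 4.2°). Pressing on.

Request:
apply_moves([
  {"x": 0,"y": 0,"z": 1,"rx": 0,"ry": 0,"rz": 0,"claw": 255},
  {"x": 0,"y": 0.5,"z": 2,"rx": 0,"ry": 0,"rz": 0,"claw": 255},
  {"x": 0,"y": 1,"z": 3,"rx": 0,"ry": 0,"rz": 0,"claw": 255},
  {"x": 0,"y": 1,"z": 3,"rx": 0,"ry": 0,"rz": 0,"claw": 255},
])

```text
time_s: 22.2
position: [0.523, 0.1285, 0.1554]
tcp_rot: [[1.0, 0.0, -0.0], [0.0, -1.0, 0.0], [-0.0, -0.0, -1.0]]
force: [0.5, 0.5, 2.9]
opening: 0.007
grasp_force: 1.4
```

Run:
```python
from h import *
s=read_state();print(s['position'],s['force'],s['moment'],np.array(s['tcp_rot'])[:,2])
snap('wrist','w16'); snap('scene','s16')
for f in ('w16','s16'): print(lidfit(f))
```

```text
[0.52296618 0.12854835 0.15541348] [0.50243615 0.53380053 2.90529442] [0.03948184 0.06511129 0.01835785] [-3.85731639e-04  4.06399878e-05 -9.99999925e-01]
('n', 11604, 'tilt deg', array([0.07, 0.06]), 'ztop', np.float64(0.1064), 'knob', array([0.5328, 0.1302, 0.133 ]), 'can', (22, np.float64(0.5148), np.float64(0.1312), np.float64(0.0697), np.float64(0.0918)))
('n', 817, 'tilt deg', array([-0.13,  0.04]), 'ztop', np.float64(0.1059), 'knob', array([0.5109, 0.1332, 0.1293]), 'can', (20, np.float64(0.5136), np.float64(0.1296), np.float64(0.0692), np.float64(0.0908)))
```

The lid has snapped home: top at 106 mm = rim + 14, tilt under 0.1°. Now the proof push on the left rim.

Request:
apply_moves([
  {"x": 0,"y": 0,"z": -10,"rx": 0,"ry": 0,"rz": 0,"claw": 255},
  {"x": -4,"y": -25,"z": -20,"rx": 0,"ry": 0,"rz": 0,"claw": 255},
  {"x": -8,"y": -58,"z": -10,"rx": 0,"ry": 0,"rz": 0,"claw": 255},
  {"x": -8,"y": -58,"z": 10,"rx": 0,"ry": 0,"rz": 0,"claw": 255},
  {"x": -8,"y": -58,"z": 20,"rx": 0,"ry": 0,"rz": 0,"claw": 255},
  {"x": -8,"y": -58,"z": 23,"rx": 0,"ry": 0,"rz": 0,"claw": 255},
  {"x": -8,"y": -58,"z": 24,"rx": 0,"ry": 0,"rz": 0,"claw": 255},
  {"x": -8,"y": -58,"z": 25,"rx": 0,"ry": 0,"rz": 0,"claw": 255},
  {"x": -8,"y": -58,"z": 25,"rx": 0,"ry": 0,"rz": 0,"claw": 255},
])

```text
time_s: 23.42
position: [0.5155, 0.1863, 0.1314]
tcp_rot: [[1.0, 0.0, 0.001], [0.0, -1.0, -0.0], [0.001, 0.0, -1.0]]
force: [-0.8, -0.5, 4.0]
opening: 0.007
grasp_force: 2.1
```

Request:
apply_moves([
  {"x": -1,"y": 0,"z": 1,"rx": 0,"ry": 0,"rz": 0,"claw": 255},
  {"x": -1,"y": 0,"z": 1.5,"rx": 0,"ry": 0,"rz": 0,"claw": 255},
  {"x": -1,"y": 0,"z": 1.5,"rx": 0,"ry": 0,"rz": 0,"claw": 255},
  {"x": -1,"y": 0,"z": 1.5,"rx": 0,"ry": 0,"rz": 0,"claw": 255},
])

```text
time_s: 23.92
position: [0.5154, 0.1863, 0.1313]
tcp_rot: [[1.0, 0.0, 0.004], [0.0, -1.0, -0.0], [0.004, 0.0, -1.0]]
force: [-1.5, -2.3, 12.6]
opening: 0.006
grasp_force: 6.4
```

12.6 N on the left and it held. Now the right.

Request:
apply_moves([
  {"x": 1,"y": 0,"z": -25,"rx": 0,"ry": 0,"rz": 0,"claw": 255},
  {"x": 1,"y": 10,"z": -45,"rx": 0,"ry": 0,"rz": 0,"claw": 255},
  {"x": 1,"y": 60,"z": -50,"rx": 0,"ry": 0,"rz": 0,"claw": 255},
  {"x": 1,"y": 105,"z": -45,"rx": 0,"ry": 0,"rz": 0,"claw": 255},
  {"x": 1,"y": 115,"z": -25,"rx": 0,"ry": 0,"rz": 0,"claw": 255},
  {"x": 1,"y": 115,"z": -10,"rx": 0,"ry": 0,"rz": 0,"claw": 255},
  {"x": 1,"y": 115,"z": -5,"rx": 0,"ry": 0,"rz": 0,"claw": 255},
  {"x": 1,"y": 115,"z": -2.5,"rx": 0,"ry": 0,"rz": 0,"claw": 255},
  {"x": 1,"y": 115,"z": -1.5,"rx": 0,"ry": 0,"rz": 0,"claw": 255},
  {"x": 1,"y": 115,"z": -1.5,"rx": 0,"ry": 0,"rz": 0,"claw": 255},
])

```text
time_s: 25.18
position: [0.5149, 0.0724, 0.1314]
tcp_rot: [[1.0, 0.002, 0.0], [0.002, -1.0, -0.0], [0.0, 0.0, -1.0]]
force: [-1.5, 0.4, 5.2]
opening: 0.005
grasp_force: 2.5
```

Request:
apply_moves([
  {"x": -1,"y": 0,"z": 1,"rx": 0,"ry": 0,"rz": 0,"claw": 255},
  {"x": -1,"y": 0,"z": 1.5,"rx": 0,"ry": 0,"rz": 0,"claw": 255},
  {"x": -1,"y": 0,"z": 1.5,"rx": 0,"ry": 0,"rz": 0,"claw": 255},
  {"x": -1,"y": 0,"z": 1.5,"rx": 0,"ry": 0,"rz": 0,"claw": 255},
])

```text
time_s: 25.68
position: [0.5149, 0.0724, 0.1313]
tcp_rot: [[1.0, 0.001, 0.003], [0.001, -1.0, 0.0], [0.003, -0.0, -1.0]]
force: [-2.6, 0.2, 14.7]
opening: 0.001
grasp_force: 7.3
```

Request:
apply_moves([
  {"x": 0,"y": 0,"z": -25,"rx": 0,"ry": 0,"rz": 0,"claw": 255},
  {"x": 0,"y": 0,"z": -70,"rx": 0,"ry": 0,"rz": 0,"claw": 255},
  {"x": 0,"y": 0,"z": -120,"rx": 0,"ry": 0,"rz": 0,"claw": 255},
  {"x": 0,"y": 30,"z": -160,"rx": 0,"ry": 0,"rz": 0,"claw": 255},
  {"x": 0,"y": 60,"z": -170,"rx": 0,"ry": 0,"rz": 0,"claw": 255},
  {"x": 0,"y": 60,"z": -170,"rx": 0,"ry": 0,"rz": 0,"claw": 255},
])

```text
time_s: 26.42
position: [0.515, 0.0106, 0.3006]
tcp_rot: [[1.0, -0.002, 0.004], [-0.002, -1.0, -0.001], [0.004, 0.001, -1.0]]
force: [-0.4, 0.7, -0.3]
opening: 0.006
grasp_force: 0.0
```

Run:
```python
from h import *
s=read_state();print(s['position'],s['force'],s['time_s'])
for n in('wrist','scene','top'):
    snap(n,n[0]+'20'); f=n[0]+'20'
    try: print(n,lidfit(f))
    except Exception as e: print(n,e)
print('stand',region('s20',(.5245,-.141),.06,.008,.019),'s0',region('s0',(.5245,-.141),.06,.008,.019))
cv2.imwrite('pics/v20.png',cv2.imread('pics/s20.png'))
```

```text
[0.51504576 0.0105567  0.30057317] [-0.3995793   0.70572778 -0.29870443] 26.425
wrist ('n', 7665, 'tilt deg', array([0.24, 0.16]), 'ztop', np.float64(0.1066), 'knob', array([0.5148, 0.1307, 0.1297]), 'can', (27, np.float64(0.5148), np.float64(0.1307), np.float64(0.069), np.float64(0.0918)))
scene ('n', 1045, 'tilt deg', array([ 0.02, -0.08]), 'ztop', np.float64(0.1059), 'knob', array([0.512 , 0.1312, 0.1291]), 'can', (20, np.float64(0.5128), np.float64(0.1307), np.float64(0.0684), np.float64(0.0907)))
top too many indices for array: array is 1-dimensional, but 2 were indexed
stand (493, 'mean', array([ 0.5213, -0.1377,  0.0138]), 'encl', 524.2, -142.5, 51.2, 'zmax', array([0.0102, 0.0139, 0.0173])) s0 (298, 'mean', array([ 0.5162, -0.1284,  0.0139]), 'encl', 524.3, -141.4, 50.7, 'zmax', array([0.0098, 0.0141, 0.0173]))
```

View pics/v20.png

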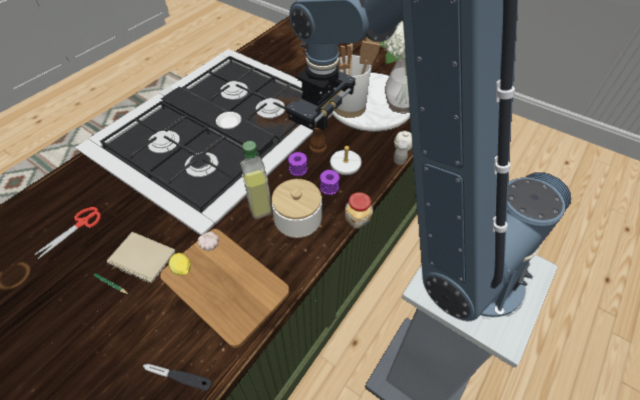

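The lid sits flush on the canister at (297,200). The stand (346,158), the bottle, the jar and the purple spools are where they were, and the gripper is clear. Handing in.

```bash
python3 -c "
from rig import *
print(hand_in())"
```

```text
the job is handed in; nothing more can be done
None
```

The job is handed in at about 26 s: the twine is in the canister and the lid is snapped flush, and it held pushes of 12.6 N on the left rim and 14.7 N on the right, but it went home in two stages (near side first, at something over 25 N, then the far side by pressing the far half of the knob) rather than in one snap from the middle.

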